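# Snap the pipe straps shut, then hold a filter cap at its bleed position

## Task

First press both hinged straps down over the air pipe until they snap shut. Then put the loose filter cap into the housing's collar, with its lugs through the notches, all the way down, and turn it clockwise (seen from above) half of the way to its lock, to the double mark about 40 degrees round, without letting it click into the lock. Finish while still gripping the cap and holding it there; leave the other things on the bench alone.

Things in the scene. Friction and masses are not known exactly. Their poses are not given: they have to be found in the camera images.
- unit: Filter station fixed to the bench: base plate (110 mm in x, 263 in y), round aluminium filter housing with a square bayonet collar (90 x 90 mm, top 86 mm high) and towards +y a steel pipe in two grey clamp blocks (57 mm high, 24 wide) at y = 95 and 175 mm, a strap over each. Origin under the housing's axis at bench height, z up; x is the line of the collar's two notches.
- collar (a point): Centre of the collar's mouth, in its top face; axes as unit. Mouth 49 mm across, with opposite notches along x, 19 mm wide, to 31 mm from the axis; lip 10 mm thick. Cap angle from entry (cap x along unit x, either way; single mark): turns clockwise only, free to about 55 degrees; half way 40 (double mark); plungers resist from about 60, lock click by 75 to 80 (triple mark).
- cap: Loose bayonet cap, about 180 g, upright on its stem. Origin: centre of the underside, z up. Stem 46 mm diameter, 22 high; 2 opposite lugs along x (tips 29 mm from the axis, 14 wide, 2 to 10 mm up); disc 72 mm diameter, 22 to 30 mm up, rests on the collar when fully down (origin 22 mm below collar); grip bar along x, 60 long, 14 wide, 30 to 62 mm up. Half-turn symmetric.
- cap_grip (a point): Middle of the cap's grip bar, 52 mm above the cap's origin, on its axis; a place to pinch across the 14 mm width (along the cap's y).
- strap_near (a joint): Angle of the steel strap nearer to the housing: 0 = shut and snapped, grows as its free end lifts (limit 1.1 rad, starts 0.55 to 0.9). Flat bar 20 mm wide, 6 thick, reaching 70 mm from the hinge towards the unit's -x when shut. Stays where left (light friction). A spring pawl resists at about 0.15 rad (about 3 to 6 N on the pad to pass); below 0.045 it is snapped and held.
- strap_near_pad (a point): Centre of the top face of the black press pad (26 mm along the strap, 22 wide) on the free end of the strap nearer to the housing; moves with it. 57 mm along the strap from the hinge line, 7 mm above the bar's mid-plane, which holds the hinge line; 68 mm above the bench when shut.
- strap_near_hinge (a point): Middle of the hinge line of the strap nearer to the housing, fixed to the unit, 61 mm above the bench; the line runs along the unit's y.
- strap_far (a joint): Angle of the steel strap farther from the housing: 0 = shut and snapped, grows as its free end lifts (limit 1.1 rad, starts 0.55 to 0.9). Flat bar 20 mm wide, 6 thick, reaching 70 mm from the hinge towards the unit's -x when shut. Stays where left (light friction). A spring pawl resists at about 0.15 rad (about 3 to 6 N on the pad to pass); below 0.045 it is snapped and held.
- strap_far_pad (a point): Centre of the top face of the black press pad (26 mm along the strap, 22 wide) on the free end of the strap farther from the housing; moves with it. 57 mm along the strap from the hinge line, 7 mm above the bar's mid-plane, which holds the hinge line; 68 mm above the bench when shut.
- strap_far_hinge (a point): Middle of the hinge line of the strap farther from the housing, fixed to the unit, 61 mm above the bench; the line runs along the unit's y.
- spray_can: Bystander: standing spray can, 54 mm in diameter, 170 mm high. Origin at the underside's centre.
- wrench: Bystander: small wrench lying flat.
- wrench_long: Bystander: wrench 220 mm long, lying flat.
- screwdriver: Bystander: screwdriver lying flat.
- coupling: Bystander: steel pipe coupling, ring 48 mm in diameter, 35 mm high.
- grease_jar: Bystander: jar 64 mm in diameter, 70 mm high.
- motor: Bystander: plain aluminium cylinder (motor can) 60 mm in diameter, 85 mm high.
Things that resemble listed ones, but are neither listed nor needed, are in the scene too. Of the things shaped like the cap, the black one is meant.

How it is judged (in metres and radians):
On the way, in this order (a step that is already met when the one before it is completed fails the run):
1. both straps are snapped shut (value of joint each of strap_near, strap_far below 0.045 rad), for 0.2 s.
2. the gripped cap is fully down in the collar at the entry position (z of cap in the frame of collar below -0.0195 m and horizontal distance between cap and collar below 0.005 m and angle between the x axis of cap and the x axis of unit, either way round below 0.3 rad and contact force between the fingers and cap above 1 N), for 0.05 s.
At the end, for the whole second after the job is handed in: Both straps within 0.045 rad of shut; the cap down in the collar (within 2.5 mm of resting on it, within 5 mm of its axis, upright within 0.08 rad), turned 30 to 50 degrees from entry, still, and gripped by its bar with more than 1.5 N (all of step 1 and z of cap in the frame of collar below -0.0195 m and horizontal distance between cap and collar below 0.005 m and angle between the x axis of cap and the x axis of unit, either way round between 0.52 and 0.88 rad and angle between cap's own z axis and vertical below 0.08 rad and contact force between the fingers and cap above 1.5 N and distance between the grasp point and cap_grip below 0.03 m and angular speed of cap below 0.15 rad/s); the arm keeps its last pose, push and grip.
It fails at once if the cap is turned into its lock (z of cap in the frame of collar below -0.0195 m and horizontal distance between cap and collar below 0.005 m and angle between the x axis of cap and the x axis of unit, either way round above 1.25 rad).
It fails at once if a bystander is pushed by more than 30 mm (distance of any of spray_can, wrench, wrench_long, screwdriver, coupling, grease_jar, motor from where it was at the start of the episode above 0.03 m).
It also fails if it takes over 64 s, if anything falls off the work surface, if the arm or the gripper's body presses on something with over 40 N, if the wrist force passes 120 N, or if a joint passes its speed limit or range.

## Robot

A 6-joint arm with a two-finger parallel gripper is mounted at the origin on the work surface. World frame = base frame: x ahead of the robot, y to its left, z up, the work surface at z = 0. Lengths are in mm, angles in rad, forces in N, time in s.
With the tool pointing down it reaches from about 275 to 1000 mm from the base axis. Payload 8.4 kg.
Tool frame: the origin (TCP) lies at the centre of the arm's flange, where the gripper is bolted on; the fingertips stand 173 mm ahead of it and the grasp point (between the pads) lies 155 mm ahead of it (tcp_to_tips is the distance from the TCP to the fingertips, in mm); z points along the fingers, x is the direction in which the jaws open and shut, and the axes are right-handed (so a half turn about z gives the same grasp; the last joint's range is limited). The gripper opens to 85 mm and grips with 20 to 120 N. Pads are 22 mm wide; open, the fingers measure 114 mm over their backs; the gripper's body (76 mm by 85 mm) begins 54 mm behind the grasp point. The pads swing forward as they close: fully open they stand 13 mm farther back than shut.
Start: joints at [1.166, 0.353, 1.633, -0, 1.155, -0.002], TCP at [244.997, 574.984, 404.681] pointing down, gripper open.
Joint ranges: [-2.63, 2.63], [-0.92, 2.1], [0.06, 2.66], [-1.3, 4.44], [0, 2.69], [-3.02, 3.02]. Speed limits (rad/s): [2.22, 2.22, 2.79, 3.14, 3.14, 3.14].

## Interface

Orientations are given as [roll, pitch, yaw] about the fixed x, y, z axes, in that order (R = Rz(yaw) Ry(pitch) Rx(roll)).
In Python, from rig import sense, grab_frame, camera_info, sign_off, tcp_to_tips gives the robot as it stands.
- The arm moves only by the shell command python3 -m creep 'ROWS' [FORCE]. ROWS is text: rows parted by semicolons, each of 5 numbers parted by spaces: the opening in per cent of the stroke, from 0 (shut) to 100 (fully open), then the shift along the tool's x, y, z in cm, then the turn about the tool's z in degrees. In form: fingers tx ty tz roll; .... A call has 1 to 20 rows; each row is the pose to reach, as a shift and turn from the pose measured when the call began, along the tool's axes at that moment; what a row does not reach only later rows make up. A row lasts 1/10 s, in which the tool goes at most 50 mm and 8.59 degrees, less where a joint would pass 70% of its speed; a pose out of reach is approached as far as the arm can. A call with a gripper value outside its range is refused whole. The fingers move at their own pace and stop on an object; FORCE is the grip in N (left out, the last holds). Time passes only in rows, so rows that repeat a pose let the fingers close. It gives the time, the measured TCP pose, the force and the opening at its end, in the units of the state.
- sense(): the state, without advancing time (a new reading comes with each control period).
- grab_frame(name): name is "side" or "top"; returns (picture, depth): 480x640x3 uint8, blue, green, red; 480x640 float32, mm along the optical axis (not along the pixel's ray), 0 where there is no reading.
- camera_info(name): a dict with "vertical_fov" (degrees; the focal length in pixels is half the picture's height over the tangent of half this angle, whatever the lens; pixels are square), "cx", "cy" (the principal point, pixels), "world_to_cam" (4x4, takes a point from world to camera coordinates). Camera axes: x right, y down, z forward; pixel columns grow to the right and rows downward; lengths in mm; the calibration is good to about 2 mm. A picture is of the moment at which its call begins. camera_info takes no time and is no camera call.
- sign_off(): hands the job in, once; it reports no verdict.
The state is a dict: "clock": time; "qpos": joint angles; "qvel": joint speeds; "joint_efforts": joint torques, N m; "eef_pos": TCP position; "tcp_rot": TCP orientation; "contact_force": force on the tool from outside, world axes, zero at the start; "wrist_torque": the same for the moment, N m; "opening": opening from 0.0 (shut) to 1.0 (fully open).
Only numpy, scipy, OpenCV 4.12 (cv2) and the standard library are available. Lean on these libraries where they do the work, as an engineer would, in place of code of your own. Each camera call takes 0.05 s, during which the arm holds its last target.

## Working session

There is one attempt and no reset: what is moved stays moved. The work goes in short steps, Python scripts to look and compute and a shell command to move; the robot and the scene stay as the last step left them, time stands still between calls to the robot, and variables do not carry over. Pictures are saved under pics/ and viewed, and the job is handed in when it is done.

```bash
ls; mkdir -p pics; python3 - <<'E'
from rig import *
import cv2,numpy as np
print(sense())
for n in("side","top"):
    i,d=grab_frame(n); cv2.imwrite(f"pics/{n}0.png",i); np.savez(f"pics/{n}0.npz",i=i,d=d); print(n,camera_info(n))
E
```

```text
pics
{'clock': 0.0, 'qpos': array([ 1.16560235e+00,  3.53629275e-01,  1.63412308e+00, -2.17475337e-05,
        1.15518673e+00, -2.39988385e-03]), 'qvel': array([-0.00070537, -0.00066133,  0.00037015, -0.00163426,  0.00155574,
        0.00020857]), 'joint_efforts': array([-1.37446295e-04, -6.05249763e+01, -3.42074847e+01, -1.01812143e-04,
        9.42165032e-03,  4.08831710e-06]), 'eef_pos': array([244.90617694, 574.76780561, 403.97803358]), 'tcp_rot': array([3.14157600e+00, 1.34647634e-03, 1.16801102e+00]), 'contact_force': array([-0.06153454,  1.02740017,  0.60792052]), 'wrist_torque': array([ 0.05642151, -0.01263996, -0.02977587]), 'opening': 0.9993908143320068}
side {'vertical_fov': 57.5517964568292, 'cx': 316.15953472168155, 'cy': 246.94996695089603, 'world_to_cam': array([[ 9.43471038e-01, -3.30610017e-01, -2.36519932e-02,
        -5.15763525e+02],
       [-2.03315016e-01, -5.20894787e-01, -8.29054658e-01,
         1.81167372e+02],
       [ 2.61773574e-01,  7.86997864e-01, -5.58667126e-01,
         9.55552301e+02],
       [ 0.00000000e+00,  0.00000000e+00,  0.00000000e+00,
         1.00000000e+00]])}
top {'vertical_fov': 57.393084711469726, 'cx': 323.6760189440853, 'cy': 240.89567787220358, 'world_to_cam': array([[-2.21758964e-02, -9.99712526e-01, -9.11565704e-03,
         1.15551645e+01],
       [-9.96586150e-01,  2.28299905e-02, -7.93400065e-02,
         5.63466721e+02],
       [ 7.95253087e-02,  7.32510179e-03, -9.96805933e-01,
         1.15985460e+03],
       [ 0.00000000e+00,  0.00000000e+00,  0.00000000e+00,
         1.00000000e+00]])}
```

View pics/side0.png

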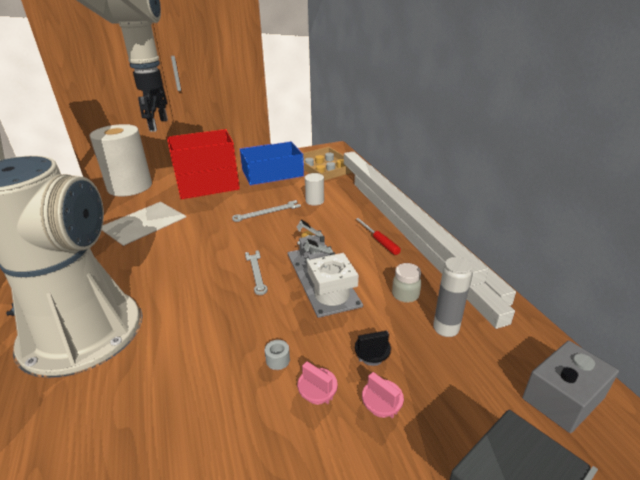

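View pics/top0.png

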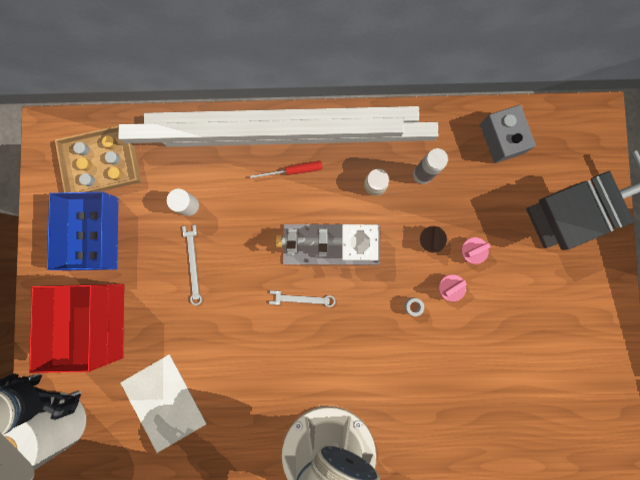

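The cap could be confused with any of three things in the top view: the black disc (433,239), the pink disc (476,250) and the pink disc (453,288). The description says black, so I'm choosing (433,239) and checking it in a close crop.

```bash
cat > h.py <<'E'
import numpy as np,cv2
from rig import *
def cloud(n,d):
    c=camera_info(n); f=240/np.tan(np.radians(c["vertical_fov"]/2))
    v,u=np.mgrid[0:480,0:640]
    P=np.stack([(u-c["cx"])/f*d,(v-c["cy"])/f*d,d],-1)
    T=c["world_to_cam"]; W=(P-T[:3,3])@T[:3,:3]
    W[d<=0]=np.nan
    return W
def proj(n,p):
    c=camera_info(n); f=240/np.tan(np.radians(c["vertical_fov"]/2)); T=c["world_to_cam"]
    q=np.atleast_2d(p)@T[:3,:3].T+T[:3,3]
    return np.c_[q[:,0]/q[:,2]*f+c["cx"],q[:,1]/q[:,2]*f+c["cy"]]
E
python3 - <<'E'
from h import *
a=np.load("pics/top0.npz");b=np.load("pics/side0.npz")
t=cv2.resize(a["i"][200:310,260:500],None,fx=3.3,fy=3.3,interpolation=cv2.INTER_CUBIC)
s=cv2.resize(b["i"][205:415,230:430],None,fx=2.85,fy=2.85,interpolation=cv2.INTER_CUBIC)
cv2.imwrite("pics/tc.png",t);cv2.imwrite("pics/sc.png",s)
for n,z in(("top",a),("side",b)):
    W=cloud(n,z["d"]);
    w=W[330:350,330:350] if n=="top" else W[380:400,150:200]
    print(n,"table z",np.nanmedian(w[...,2]),np.nanstd(w[...,2]))
    W=np.where(np.isnan(W),0,W)
    im=z["i"].astype(int)
    blk=(im.max(-1)<70)&(W[...,2]>20)&(W[...,2]<80)&(W[...,1]<-100)&(W[...,1]>-350)&(W[...,0]>400)&(W[...,0]<700)
    p=W[blk]; print("black",len(p),np.median(p,0),p.min(0),p.max(0))
    # collar top
    m=(abs(W[...,2]-86)<5)&(W[...,0]>400)&(W[...,0]<700)&(abs(W[...,1])<200)
    k,l,st,ce=cv2.connectedComponentsWithStats(m.astype(np.uint8))
    for j in range(1,k):
        if st[j,4]>200:
            p=W[l==j]; print("collar",st[j],cv2.minAreaRect(p[:,:2].astype(np.float32)),np.median(p[:,2]))
E
```

```text
top table z 0.3970379813100262 2.1545180619061006
black 511 [ 561.00718511 -288.41955741   32.42782906] [ 528.97530335 -326.6557126    23.45056316] [ 594.21895808 -258.63284994   68.68994096]
collar [342 224  36  36 917] ((555.126953125, -93.21539306640625), (89.89453125, 89.99932098388672), 88.65558624267578) 86.38025694406177
side table z 0.6359809855135818 1.1845186695355294
black 893 [ 556.7152188  -299.65085286   32.65478622] [ 526.56056596 -328.21097829   21.98439782] [ 594.33150736 -265.61993428   66.2383657 ]
collar [307 253  52  32 857] ((554.518798828125, -92.12701416015625), (93.79345703125, 91.35517120361328), 88.23894500732422) 86.41682618041389
```

View pics/tc.png

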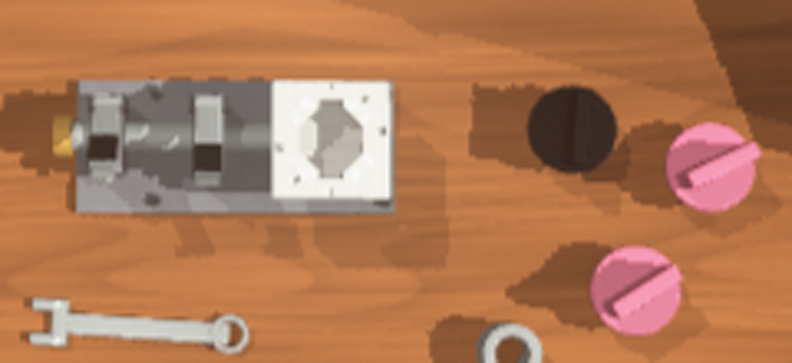

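View pics/sc.png

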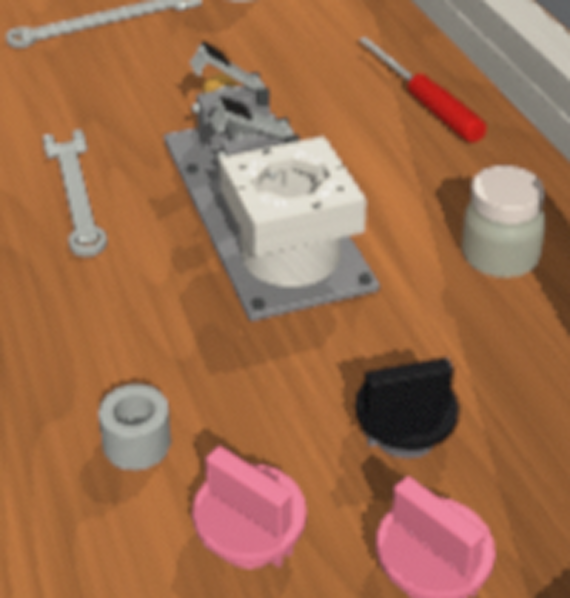

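```bash
python3 - <<'E'
from h import *
C=np.array([554.8,-92.7]); 
for yaw in (-0.028,):
  R=np.array([[np.cos(yaw),-np.sin(yaw)],[np.sin(yaw),np.cos(yaw)]])
for n in("top","side"):
    z=np.load(f"pics/{n}0.npz");W=np.nan_to_num(cloud(n,z["d"]));im=z["i"].astype(int)
    # cap bar
    m=(W[...,2]>57)&(W[...,2]<70)&(abs(W[...,0]-560)<50)&(abs(W[...,1]+293)<45)
    p=W[m]; r=cv2.minAreaRect(p[:,:2].astype(np.float32)); print(n,"bar",len(p),r,np.median(p[:,2]))
    m=(W[...,2]>25)&(W[...,2]<34)&(abs(W[...,0]-560)<50)&(abs(W[...,1]+293)<45)
    print("disc",cv2.minEnclosingCircle(W[m][:,:2].astype(np.float32)))
    u=(W[...,:2]-C)@R
    # base plate extents
    m=(W[...,2]>3)&(W[...,2]<20)&(abs(u[...,0])<80)&(u[...,1]>-70)&(u[...,1]<230)
    print("plate",cv2.minAreaRect(W[m][:,:2].astype(np.float32)),np.percentile(W[m][:,2],[10,50,90]))
    for y0 in(95,175):
        m=(abs(u[...,1]-y0)<9)&(abs(u[...,0])<60)&(W[...,2]>62)
        q=np.c_[u[m],W[m][:,2],im[m].max(-1)]
        q=q[np.argsort(q[:,0])]
        print(y0,len(q));
        for a in range(-60,60,6):
            k=q[(q[:,0]>=a)&(q[:,0]<a+6)]
            if len(k): print(a,k.mean(0).round(1),k[:,2].max().round(1))
E
```

```text
top bar 127 ((562.8521728515625, -293.4413146972656), (15.545675277709961, 59.326412200927734), 82.74256134033203) 62.14252212950265
disc ((562.765380859375, -293.29962158203125), 35.90977096557617)
plate ((556.7344360351562, -12.3946533203125), (299.8509521484375, 159.2722625732422), 88.7052001953125) [ 3.9277265   7.72945053 11.0763175 ]
95 187
-36 [-32.5  95.2  89.8 137.1] 95.3
-30 [-26.8  95.1 101.6 100.4] 105.5
-24 [-21.   95.7 104.4  63.9] 108.1
-18 [-14.6  94.4  99.6  63.8] 101.6
-12 [-8.7 95.3 95.  63.3] 100.0
-6 [ -3.3  95.3  89.9 147.9] 98.3
0 [  2.4  95.5  83.  173.9] 85.7
6 [  8.7  95.4  79.5 171.5] 84.2
12 [ 15.3  95.7  74.8 168.9] 77.4
18 [ 21.6  95.8  70.7 168.7] 73.8
24 [ 27.1  95.8  67.  181.4] 69.5
30 [ 32.3  96.3  66.8 179.8] 69.6
175 170
-36 [-30.7 174.6  96.  163.2] 98.2
-30 [-26.9 175.7  99.4 152.7] 102.9
-24 [-21.3 175.  107.7 131. ] 114.1
-18 [-15.4 174.6 112.9  62.2] 119.0
-12 [ -9.  175.2 107.6  61.7] 114.9
-6 [ -2.5 175.7 101.8  69.6] 104.7
0 [  3.9 174.9  90.4 141.7] 96.0
6 [  9.5 174.7  85.7 160.5] 91.4
12 [ 15.2 175.   78.6 159.5] 81.9
18 [ 20.8 175.8  7
[... 574 characters left out ...]
.6] 101.9
-12 [-8.7 92.2 91.8 82. ] 96.6
-6 [ -2.9  92.   85.8 135.8] 94.5
0 [  3.3  92.3  80.6 149.2] 84.1
6 [  8.8  92.1  78.  150.4] 80.7
12 [ 15.3  93.3  73.7 149.7] 76.0
18 [ 21.2  92.9  69.4 144.9] 72.4
24 [ 27.5  92.6  66.6 152.8] 69.8
30 [ 32.5  94.6  65.2 151.3] 65.8
175 113
-36 [-31.1 176.3  96.8 149.5] 98.1
-30 [-27.  174.1 100.8 146. ] 110.3
-24 [-21.3 171.9 108.  123.3] 113.7
-18 [-14.9 171.6 107.9  88.5] 115.2
-12 [ -8.6 170.5 100.8 100.6] 107.4
-6 [ -2.5 171.4  96.9 113.1] 103.1
0 [  3.2 169.7  88.  145.2] 90.2
6 [  9.2 170.8  81.7 151.1] 86.8
12 [ 14.4 171.4  78.5 147.1] 81.4
18 [ 21.1 171.8  71.4 142.7] 76.2
24 [ 27.  172.6  67.9 153.5] 69.7
30 [ 31.1 175.1  65.7 150. ] 65.9
```

```bash
cat >> h.py <<'E'
C=np.array([554.7,-92.7]); YAW=-0.026
def unit(ux,uy):
    c,s=np.cos(YAW),np.sin(YAW); return C+[c*ux-s*uy,s*ux+c*uy]
def go(x,y,z,yawdeg=None,s=None):
    "shift (cm, tool axes) and turn to bring the TCP to x,y,z"
    from scipy.spatial.transform import Rotation as Ro
    s=s or sense(); R=Ro.from_euler("xyz",s["tcp_rot"]).as_matrix()
    d=R.T@(np.array([x,y,z])-s["eef_pos"])/10
    t=None if yawdeg is None else (np.degrees(s["tcp_rot"][2])-yawdeg+180)%360-180
    print("t",s["clock"],"pos",s["eef_pos"].round(1),"rot",np.degrees(s["tcp_rot"]).round(2),"F",s["contact_force"].round(1),"op",round(s["opening"],3),"-> shift",d.round(2),"turn",None if t is None else round(t,2))
E
python3 - <<'E'
from h import *
print(tcp_to_tips() if callable(tcp_to_tips) else tcp_to_tips)
p=unit(-22,95); print(p,unit(-22,175)); go(*p,330,84)
E
```

```text
173.4
[535.1771573    2.83982737] [537.25692297  82.81278889]
t 0.1 pos [244.9 574.8 404. ] rot [-1.800e+02  8.000e-02  6.692e+01] F [-0.5 -1.3  0.3] op 1.001 -> shift [-41.23  49.12   7.45] turn -17.08
```

```bash
python3 -m creep '0 -41.2 49.1 0 -17; 0 -41.2 49.1 0 -17; 0 -41.2 49.1 0 -17; 0 -41.2 49.1 0 -17; 0 -41.2 49.1 0 -17; 0 -41.2 49.1 0 -17; 0 -41.2 49.1 0 -17; 0 -41.2 49.1 0 -17; 0 -41.2 49.1 0 -17; 0 -41.2 49.1 0 -17; 0 -41.2 49.1 0 -17; 0 -41.2 49.1 0 -17; 0 -41.2 49.1 0 -17; 0 -41.2 49.1 0 -17; 0 -41.2 49.1 5 -17; 0 -41.2 49.1 10 -17; 0 -41.2 49.1 10 -17' 40
python3 - <<'E'
from h import *
p=unit(-22,95); go(*p,290,84)
for n in("top","side"):
    i,d=grab_frame(n); cv2.imwrite(f"pics/{n}1.png",i if n=="top" else cv2.resize(i[100:340,200:440],None,fx=2.4,fy=2.4))
E
```

```text
clock: 1.8
eef_pos: [532.0, 3.4, 299.0]
tcp_rot: [-3.13, 0.002, 1.465]
contact_force: [-0.6, -0.1, -0.3]
opening: -0.003
t 1.8 pos [532.    3.4 299. ] rot [-1.7933e+02  1.3000e-01  8.3920e+01] F [-0.6 -0.1 -0.3] op -0.003 -> shift [-0.02  0.33  0.9 ] turn -0.08
```

View pics/side1.png

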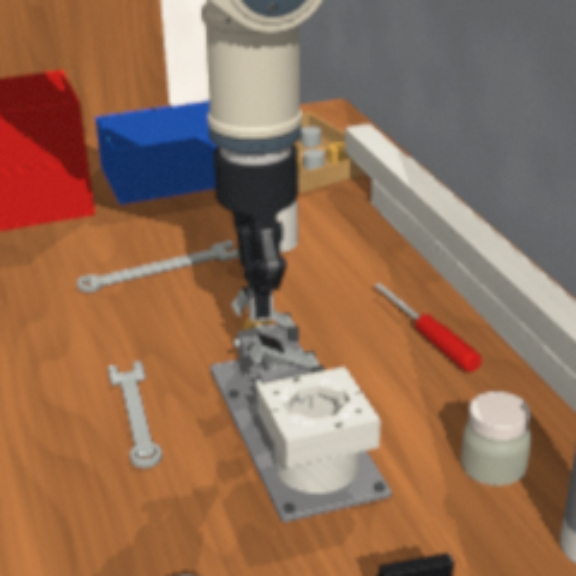

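```bash
python3 -m creep '0 0 0.2 0.8 0; 0 0 0.2 1.6 0; 0 0 0.1 2.4 0; 0 0 0 3 0; 0 0 -0.1 3.5 0; 0 0 -0.2 4 0; 0 0 -0.3 4.4 0; 0 0 -0.4 4.8 0; 0 0 -0.4 5.1 0; 0 0 -0.4 5.3 0; 0 0 -0.4 5.5 0; 0 0 -0.4 5.7 0'
```

```text
clock: 3.1
eef_pos: [530.4, 3.9, 248.0]
tcp_rot: [-3.137, 0.001, 1.465]
contact_force: [-4.9, -0.2, 11.5]
opening: -0.004
```

```bash
python3 -m creep '0 0 0 0.2 0; 0 0 0 0.4 0; 0 0 0 0.6 0; 0 0 0 0.6 0; 0 0 0 0.6 0'; python3 - <<'E'
from h import *
i,d=grab_frame("side"); cv2.imwrite("pics/side2.png",cv2.resize(i[190:310,260:380],None,fx=5,fy=5,interpolation=cv2.INTER_CUBIC))
E
```

```text
clock: 3.6
eef_pos: [530.6, 3.9, 241.9]
tcp_rot: [-3.138, 0.001, 1.465]
contact_force: [0.1, -0.4, -0.9]
opening: -0.001
```

View pics/side2.png

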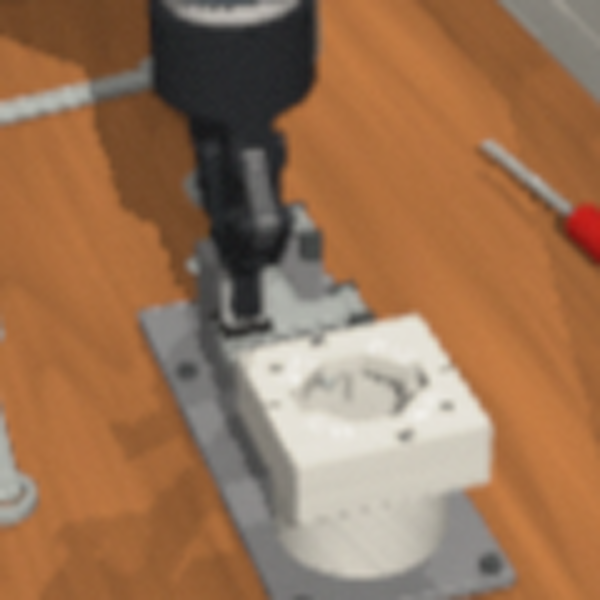

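```bash
python3 -m creep '0 0 0 0.15 0; 0 0 0 0.3 0; 0 0 0 0.3 0'; python3 -m creep '0 0 0 -3 0; 0 0 0 -6.5 0; 0 -8 -0.3 -6.5 0; 0 -8 -0.3 -6.5 0; 0 -8 -0.3 -6.5 0; 0 -8 -0.3 -6.5 0' ;python3 - <<'E'
from h import *
go(*unit(-20,175),300,84)
E
```

```text
clock: 3.95
eef_pos: [530.8, 3.9, 240.9]
tcp_rot: [-3.138, 0.001, 1.465]
contact_force: [-8.3, -0.5, 26.4]
opening: -0.001
clock: 4.55
eef_pos: [519.5, -75.7, 306.0]
tcp_rot: [-3.139, 0.001, 1.463]
contact_force: [0.7, -0.7, 0.3]
opening: -0.001
t 4.55 pos [519.5 -75.7 306. ] rot [-1.7982e+02  7.0000e-02  8.3840e+01] F [ 0.7 -0.7  0.3] op -0.001 -> shift [15.97  0.26  0.59] turn -0.16
```

Near strap is on its hard stop. I had the sideways sign wrong, but that move stayed clear in free air. On to the far strap.

```bash
python3 -m creep '0 5 0.3 -0.5 0; 0 10 0.3 -0.5 0; 0 15 0.3 -0.5 0; 0 16 0.3 -0.5 0; 0 16 0.3 0 0; 0 16 0.3 1 0; 0 16 0.3 1.8 0; 0 16 0.2 2.6 0; 0 16 0.1 3.3 0; 0 16 -0.1 3.9 0; 0 16 -0.3 4.5 0; 0 16 -0.5 5 0; 0 16 -0.6 5.4 0; 0 16 -0.6 5.8 0; 0 16 -0.6 6.1 0; 0 16 -0.6 6.4 0; 0 16 -0.6 6.6 0; 0 16 -0.6 6.6 0';python3 - <<'E'
from h import *
go(*unit(-29,175),241,84)
E
```

```text
clock: 6.35
eef_pos: [530.5, 84.1, 241.0]
tcp_rot: [-3.138, 0.001, 1.463]
contact_force: [-7.2, -1.2, 18.9]
opening: 0.0
t 6.35 pos [530.5  84.1 241. ] rot [-1.798e+02  6.000e-02  8.384e+01] F [-7.2 -1.2 18.9] op 0.0 -> shift [-0.11 -0.01  0.  ] turn -0.16
```

```bash
python3 -m creep '0 0 0 -5 0; 0 0 0 -10 0; 50 -5 -2 -12 0; 50 -10 -4 -12 0; 50 -15 -6 -12 0; 50 -20 -8 -12 0; 50 -25 -10 -12 0; 50 -30 -12 -12 0; 50 -35 -12 -12 0; 50 -35 -12 -12 0';python3 - <<'E'
from h import *
for n in("side","top"):
    i,d=grab_frame(n); np.savez(f"pics/{n}3.npz",i=i,d=d)
    i=i[190:400,230:430] if n=="side" else i[200:310,260:500]
    cv2.imwrite(f"pics/{n}3.png",cv2.resize(i,None,fx=2.8,fy=2.8,interpolation=cv2.INTER_CUBIC))
    W=np.nan_to_num(cloud(n,np.load(f"pics/{n}3.npz")["d"]))
    u=(W[...,:2]-C)@np.array([[np.cos(YAW),-np.sin(YAW)],[np.sin(YAW),np.cos(YAW)]])
    for y0 in(95,175):
        m=(abs(u[...,1]-y0)<8)&(abs(u[...,0]+30)<9)&(W[...,2]>40)
        print(n,y0,m.sum(),np.percentile(W[m][:,2],[10,50,90]))
go(562.4,-292.8,300,84)
E
```

```text
clock: 7.35
eef_pos: [372.9, -253.8, 362.2]
tcp_rot: [-3.14, 0.003, 1.461]
contact_force: [-0.5, 0.1, -0.4]
opening: 0.498
side 95 46 [48.79347425 67.25948216 69.67313373]
side 175 55 [46.61101314 63.77247819 69.6255556 ]
top 95 42 [66.23074958 68.32693923 70.71491607]
top 175 41 [65.88764889 68.36170343 71.31044832]
t 7.45 pos [ 373.4 -253.7  362. ] rot [-1.7988e+02  1.4000e-01  8.3640e+01] F [0.2 0.4 0.6] op 0.501 -> shift [-1.78 19.23  6.17] turn -0.36
```

View pics/side3.png

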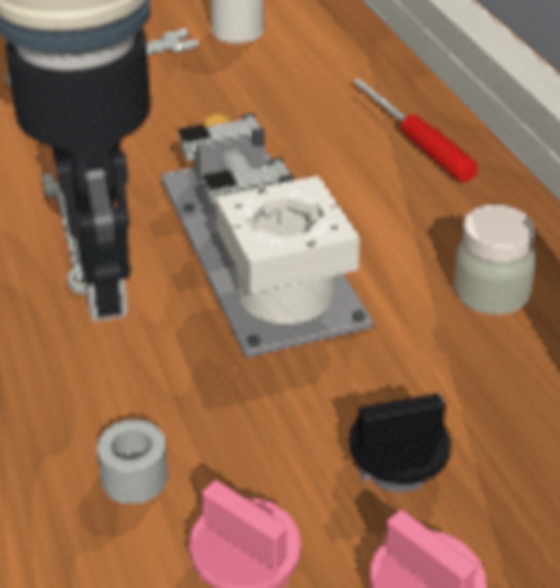

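View pics/top3.png

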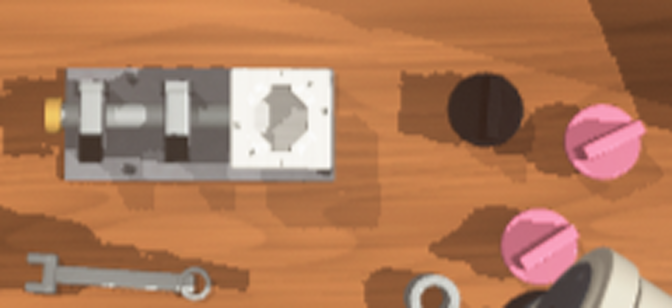

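Both straps lie flat: black pads at about (95,150) and (215,180) in the top crop, tops 68 mm high in the depth data. Next, above the cap.

```bash
python3 -m creep '50 -1.2 5 0 0; 50 -1.5 10 0 0; 50 -1.8 15 0 0; 50 -1.8 19.2 2 0; 50 -1.8 19.2 5 0; 50 -1.8 19.2 8 0; 50 -1.8 19.2 8 0; 50 -1.8 19.2 8 0';python3 - <<'E'
from h import *
go(562.4,-292.8,209,84)
i,d=grab_frame("side")
cv2.imwrite("pics/side4.png",cv2.resize(i[270:390,310:430],None,fx=4.5,fy=4.5,interpolation=cv2.INTER_CUBIC))
E
```

```text
clock: 8.25
eef_pos: [562.2, -292.3, 281.7]
tcp_rot: [-3.138, 0.002, 1.46]
contact_force: [0.8, -0.8, 0.7]
opening: 0.501
t 8.25 pos [ 562.2 -292.3  281.7] rot [-1.7982e+02  1.1000e-01  8.3670e+01] F [ 0.8 -0.8  0.7] op 0.501 -> shift [-0.03  0.04  7.27] turn -0.33
```

View pics/side4.png

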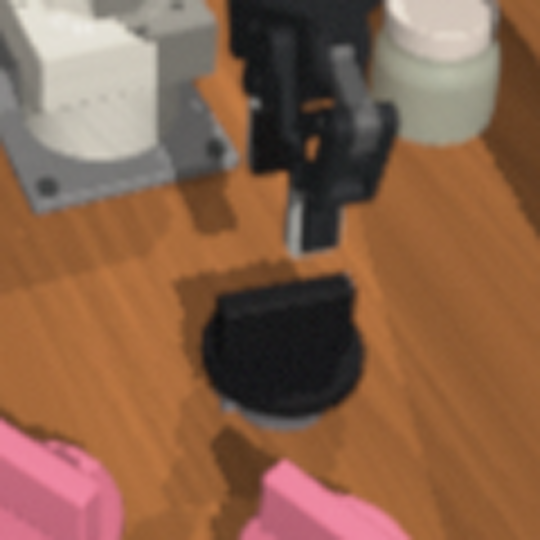

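The near finger is at (315,230) in the crop, just above and straddling the bar at (285,295). Lowering and gripping.

```bash
python3 -m creep '50 0 0 2 0; 50 0 0 4 0; 50 0 0 5.5 0; 50 0 0 6.5 0; 50 0 0 7.2 0; 50 0 0 7.2 0; 50 0 0 7.2 0'; python3 -m creep '0 0 0 0 0; 0 0 0 0 0; 0 0 0 0 0; 0 0 0 0 0; 0 0 0 0 0; 0 0 0 0 0; 0 0 0 0 0; 0 0 0 0 0; 0 0 0 0 0' 60
python3 -m creep '0 0 0 -2 0; 0 0 0 -5 0; 0 0 0 -9 0; 0 0 0 -13 0; 0 0 0 -13 0; 0 0 0 -13 0';python3 - <<'E'
from h import *
go(562.4,-292.8,330,84)
for n in("side","top"):
    i,d=grab_frame(n); np.savez(f"pics/{n}5.npz",i=i,d=d)
    i=i[170:350,290:470] if n=="side" else i[180:300,380:500]
    cv2.imwrite(f"pics/{n}5.png",cv2.resize(i,None,fx=3.3,fy=3.3,interpolation=cv2.INTER_CUBIC))
E
```

```text
clock: 9.0
eef_pos: [562.7, -293.0, 211.3]
tcp_rot: [-3.141, 0.003, 1.46]
contact_force: [-1.2, -0.2, 0.1]
opening: 0.497
clock: 9.9
eef_pos: [563.1, -293.1, 212.0]
tcp_rot: [3.141, 0.003, 1.46]
contact_force: [-0.3, 1.3, 6.1]
opening: 0.151
clock: 10.5
eef_pos: [562.9, -292.7, 342.5]
tcp_rot: [3.14, 0.004, 1.46]
contact_force: [-0.1, 1.0, -1.8]
opening: 0.147
t 10.5 pos [ 562.9 -292.7  342.5] rot [179.9    0.22  83.65] F [-0.1  1.  -1.8] op 0.147 -> shift [-0.01 -0.06  1.25] turn -0.35
```

View pics/side5.png

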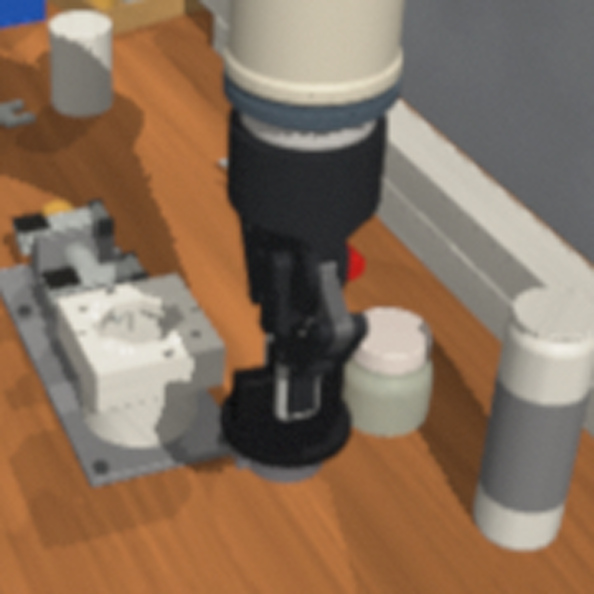

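View pics/top5.png

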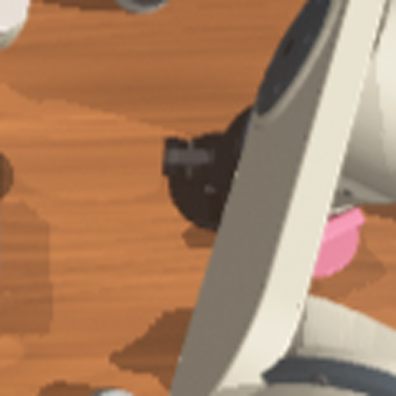

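```bash
python3 -m creep '0 5 0 0 4.8; 0 10 -0.2 0 -4.8; 0 15 -0.5 0 -4.8; 0 20 -0.7 0 -4.8; 0 20 -0.7 0 -4.8; 0 20 -0.7 0 -4.8; 0 20 -0.7 0 -4.8';python3 - <<'E'
from h import *
go(555.5,-92.8,320,88.5)
E
```

```text
clock: 11.3
eef_pos: [577.2, -93.4, 338.8]
tcp_rot: [-3.138, 0.002, 1.544]
contact_force: [-1.1, 0.1, -1.7]
opening: 0.151
t 11.3 pos [577.2 -93.4 338.8] rot [-1.7977e+02  1.3000e-01  8.8450e+01] F [-1.1  0.1 -1.7] op 0.151 -> shift [ 0.   -2.17  1.89] turn -0.05
```

```bash
python3 -m creep '0 0 -1 0 0; 0 0 -2.2 0.8 0; 0 0 -2.2 1.5 0; 0 0 -2.2 1.5 0; 0 0 -2.2 1.5 0; 0 0 -2.2 1.5 0';python3 - <<'E'
from h import *
go(555.5,-92.8,320,88.5)
zc=sense()["eef_pos"][2]-212
for n in("side","top"):
    i,d=grab_frame(n); np.savez(f"pics/{n}6.npz",i=i,d=d)
    W=np.nan_to_num(cloud(n,d))
    r=np.hypot(W[...,0]-555,W[...,1]+93)
    m=(abs(W[...,2]-zc-30)<2.5)&(r<45)&(i.max(-1)<80)
    p=W[m][:,:2].astype(np.float32); print(n,m.sum(),cv2.minEnclosingCircle(p),np.median(W[m][:,2]),zc+30)
    # disc rim points: side
    m=(W[...,2]>zc+20)&(W[...,2]<zc+31)&(r<45)&(i.max(-1)<80)
    p=W[m][:,:2].astype(np.float32); print(n,m.sum(),cv2.minEnclosingCircle(p))
    m=(abs(W[...,2]-86)<5)&(r<70)
    p=W[m][:,:2].astype(np.float32); print(n,"collar",m.sum(),cv2.minAreaRect(p))
    i=i[190:320,270:400] if n=="side" else i[180:300,300:420]
    cv2.imwrite(f"pics/{n}6.png",cv2.resize(i,None,fx=4.5,fy=4.5,interpolation=cv2.INTER_CUBIC))
E
```

```text
clock: 11.9
eef_pos: [555.7, -93.1, 324.2]
tcp_rot: [-3.138, 0.002, 1.543]
contact_force: [0.6, 0.8, -2.0]
opening: 0.149
t 11.9 pos [555.7 -93.1 324.2] rot [-1.7981e+02  1.4000e-01  8.8430e+01] F [ 0.6  0.8 -2. ] op 0.149 -> shift [ 0.03 -0.02  0.42] turn -0.07
side 261 ((552.7747802734375, -93.69500732421875), 36.37919998168945) 142.5399251836118 142.21739414545323
side 231 ((551.9296875, -93.92585754394531), 36.10108947753906)
side collar 692 ((554.314208984375, -92.46038818359375), (94.12748718261719, 91.21253204345703), 88.15913391113281)
top 53 ((533.5508422851562, -89.33604431152344), 23.258949279785156) 142.61294448076072 142.21739414545323
top 38 ((533.5508422851562, -89.33604431152344), 23.258949279785156)
top collar 209 ((521.4906005859375, -99.73152160644531), (73.58509063720703, 25.611982345581055), 86.46295928955078)
```

View pics/side6.png

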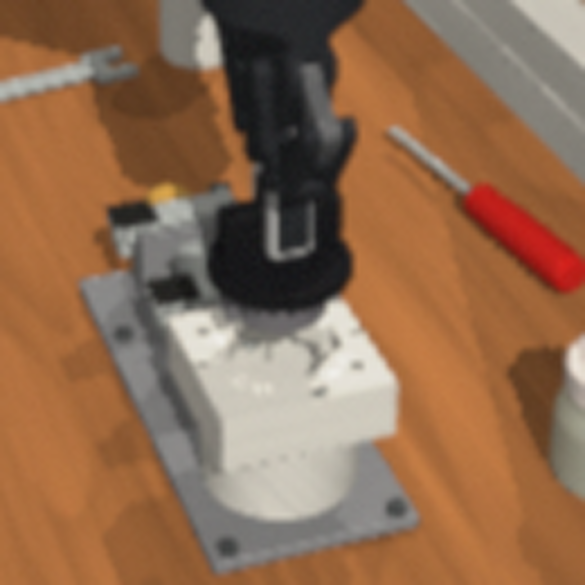

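View pics/top6.png

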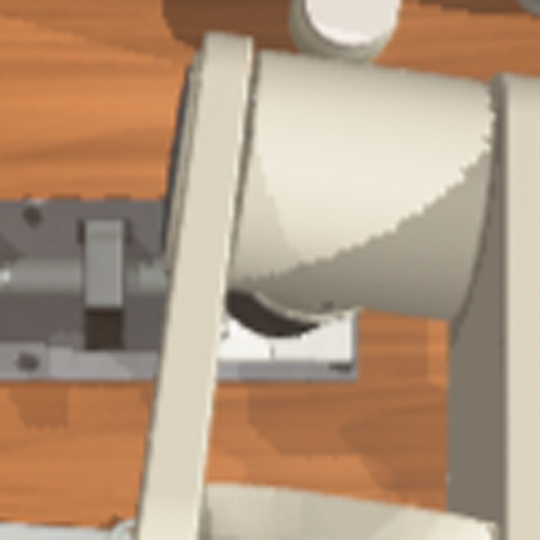

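```bash
cat > f.py <<'E'
from h import *
from scipy.optimize import least_squares
def fit(n,k,x0,zo):
    z=np.load(f"pics/{n}{k}.npz");i=z["i"];W=np.nan_to_num(cloud(n,z["d"]))
    r=np.hypot(W[...,0]-x0[0],W[...,1]-x0[1])
    out=[]
    m=(W[...,2]>zo+22.5)&(W[...,2]<zo+28.5)&(r<45)&(r>28)&(i.max(-1)<80)
    p=W[m][:,:2]
    s=least_squares(lambda c:np.hypot(*(p-c).T)-36,x0,loss="soft_l1"); out.append(("rim",m.sum(),s.x.round(2)))
    m=(W[...,2]>zo+6)&(W[...,2]<zo+20)&(r<34)
    p=W[m][:,:2]
    if len(p)>5:
        s=least_squares(lambda c:np.hypot(*(p-c).T)-23,x0,loss="soft_l1"); out.append(("stem",m.sum(),s.x.round(2)))
    # bar top incl. ends
    m=(W[...,2]>zo+40)&(W[...,2]<zo+66)&(r<45)&(i.max(-1)<45)
    print(n,k,out)
E
python3 - <<'E'
from f import *
fit("side",0,[562.4,-292.8],0);fit("side",3,[562.4,-292.8],0);fit("side",5,[562.4,-292.8],130.5);fit("side",6,[555,-93],112)
E
```

```text
side 0 [('rim', np.int64(73), array([ 563.19, -290.84])), ('stem', np.int64(17), array([ 557.93, -289.55]))]
side 3 [('rim', np.int64(71), array([ 563.48, -291.13])), ('stem', np.int64(14), array([ 558.46, -289.69]))]
side 5 [('rim', np.int64(92), array([ 562.9 , -291.11])), ('stem', np.int64(49), array([ 560.53, -291.23]))]
side 6 [('rim', np.int64(58), array([554.8 , -91.53])), ('stem', np.int64(62), array([552.87, -91.89]))]
```

```bash
python3 -m creep '0 0.05 0.1 0.8 0; 0 0.05 0.1 1.6 0; 0 0.05 0.1 2.2 0; 0 0.05 0.1 2.7 0; 0 0.05 0.1 3 0; 0 0.05 0.1 3.3 0; 0 0.05 0.1 3.3 0; 0 0.05 0.1 3.3 0';python3 - <<'E'
from h import *
go(556.6,-92.6,276,88.5); print(sense()["wrist_torque"])
E
```

```text
clock: 12.8
eef_pos: [556.5, -92.5, 291.3]
tcp_rot: [-3.138, 0.003, 1.544]
contact_force: [0.7, 1.1, -2.0]
opening: 0.144
t 12.8 pos [556.5 -92.5 291.3] rot [-1.7982e+02  1.4000e-01  8.8450e+01] F [ 0.7  1.1 -2. ] op 0.144 -> shift [-0.    0.01  1.53] turn -0.05
[ 0.01321281 -0.00482147 -0.01944207]
```

Cap bottom is 7 mm into the mouth with no contact force. Continuing down.

```bash
python3 -m creep '0 0 0 0.5 0; 0 0 0 0.9 0; 0 0 0 1.2 0; 0 0 0 1.4 0; 0 0 0 1.5 0; 0 0 0 1.6 0; 0 0 0 1.6 0; 0 0 0 1.6 0';python3 - <<'E'
from h import *
go(556.6,-92.6,276,88.5); print(sense()["wrist_torque"])
E
```

```text
clock: 13.6
eef_pos: [556.3, -92.5, 276.0]
tcp_rot: [-3.138, 0.002, 1.544]
contact_force: [-4.3, 1.4, 7.5]
opening: 0.155
t 13.6 pos [556.3 -92.5 276. ] rot [-1.798e+02  1.300e-01  8.844e+01] F [-4.3  1.4  7.5] op 0.155 -> shift [-0.01  0.03 -0.  ] turn -0.06
[ 0.06777087  0.53635324 -0.06008582]
```

```bash
python3 -m creep '0 0 0 0.1 0; 0 0 0 0.1 0; 0 0 0 0.1 0';python3 - <<'E'
from f import *
go(556.6,-92.6,276,88.5); print(sense()["wrist_torque"])
i,d=grab_frame("side"); np.savez("pics/side7.npz",i=i,d=d)
W=cloud("side",d)
m=(np.hypot(W[...,0]-555,W[...,1]+93)<36)&(i.max(-1)<70)&(W[...,2]<105)&(W[...,2]>80)
print("disc top z",np.nanpercentile(W[m][:,2],[10,50,90]))
fit("side",7,[555,-93],64)
cv2.imwrite("pics/side7.png",cv2.resize(i[190:320,270:400],None,fx=4.5,fy=4.5,interpolation=cv2.INTER_CUBIC))
E
```

```text
clock: 13.9
eef_pos: [556.3, -92.5, 275.9]
tcp_rot: [-3.138, 0.002, 1.544]
contact_force: [-4.3, 0.9, 9.6]
opening: 0.153
t 13.9 pos [556.3 -92.5 275.9] rot [-1.7981e+02  1.4000e-01  8.8450e+01] F [-4.3  0.9  9.6] op 0.153 -> shift [-0.01  0.03 -0.01] turn -0.05
[-0.00170637  0.55620472 -0.02463066]
disc top z [92.40759431 94.63034857 99.60690704]
side 7 [('rim', np.int64(42), array([555.49, -91.22]))]
```

View pics/side7.png

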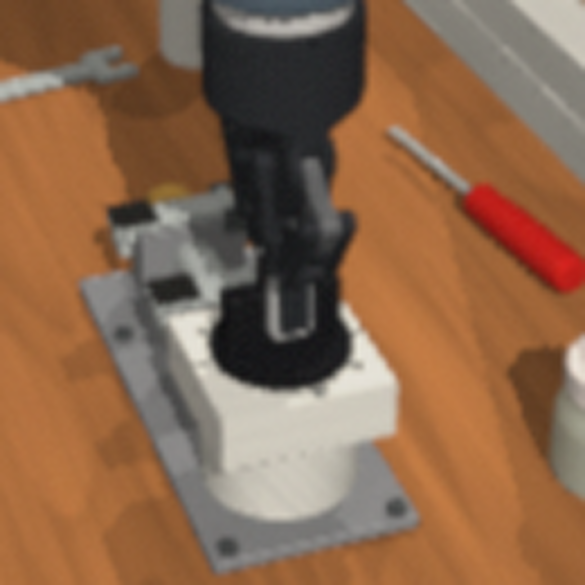

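Seated: the disc at about (282,340) lies on the collar and its top reads 94 mm. Now turning 40° clockwise (positive about tool z), easing x by 0.5 mm.

```bash
python3 -m creep '0 0 -0.05 0.1 0; 0 0 -0.05 0.1 4; 0 0 -0.05 0.1 8; 0 0 -0.05 0.1 12; 0 0 -0.05 0.1 16; 0 0 -0.05 0.1 20; 0 0 -0.05 0.1 20; 0 0 -0.05 0.1 20';python3 - <<'E'
from f import *
go(556.6,-92.6,276,48.5); print(sense()["wrist_torque"])
E
```

```text
clock: 14.75
eef_pos: [556.6, -92.6, 275.9]
tcp_rot: [3.141, 0.003, 1.197]
contact_force: [0.8, -0.4, 5.9]
opening: 0.153
t 14.75 pos [556.6 -92.6 275.9] rot [1.7998e+02 1.7000e-01 6.8560e+01] F [ 0.8 -0.4  5.9] op 0.153 -> shift [ 0.01  0.   -0.01] turn 20.06
[-0.25417957 -0.15095245 -0.04161513]
```

```bash
python3 -m creep '0 0 0 0.1 4; 0 0 0 0.1 8; 0 0 0 0.1 12; 0 0 0 0.1 16; 0 0 0 0.1 20; 0 0 0 0.1 20; 0 0 0 0.1 20; 0 0 0 0.1 20';python3 - <<'E'
from f import *
go(556.6,-92.6,276,48.5); print(sense()["wrist_torque"],sense()["qvel"].round(4))
for n in("side","top"):
    i,d=grab_frame(n); np.savez(f"pics/{n}8.npz",i=i,d=d)
    W=np.nan_to_num(cloud(n,d))
    if n=="side":
        m=(np.hypot(W[...,0]-555,W[...,1]+93)<36)&(i.max(-1)<70)&(W[...,2]<105)&(W[...,2]>80)
        print("disc top z",np.percentile(W[m][:,2],[10,50,90]))
        m=(np.hypot(W[...,0]-555,W[...,1]+93)<42)&(i.max(-1)<60)&(W[...,2]<130)&(W[...,2]>104)
        print(cv2.minAreaRect(W[m][:,:2].astype(np.float32)))
        fit("side",8,[555,-93],64)
    u=(W[...,:2]-C)@np.array([[np.cos(YAW),-np.sin(YAW)],[np.sin(YAW),np.cos(YAW)]])
    for y0 in(95,175):
        m=(abs(u[...,1]-y0)<8)&(abs(u[...,0]+30)<9)&(W[...,2]>40)
        if m.sum(): print(n,y0,m.sum(),np.percentile(W[m][:,2],[10,50,90]))
    cv2.imwrite(f"pics/{n}8.png",cv2.resize(i[190:320,270:400],None,fx=4.5,fy=4.5,interpolation=cv2.INTER_CUBIC) if n=="side" else i)
E
```

```text
clock: 15.55
eef_pos: [556.8, -92.8, 275.9]
tcp_rot: [3.14, 0.002, 0.849]
contact_force: [-2.2, -0.4, 9.1]
opening: 0.151
t 15.55 pos [556.8 -92.8 275.9] rot [1.7989e+02 1.4000e-01 4.8660e+01] F [-2.2 -0.4  9.1] op 0.151 -> shift [ 0.   -0.02 -0.01] turn 0.16
[-0.12504631  0.56850878 -0.20655621] [-0.0015 -0.0011  0.001  -0.0011 -0.0008 -0.0009]
disc top z [92.27161484 94.74108757 99.48799795]
((552.6849975585938, -100.98530578613281), (29.31685447692871, 58.03501892089844), 66.4494400024414)
side 8 [('rim', np.int64(43), array([556.67, -90.84]))]
side 95 49 [51.90163821 67.23882339 69.50847141]
side 175 55 [48.67572811 64.17897599 69.65394137]
top 95 41 [65.39931224 67.82434156 71.57373652]
top 175 40 [65.13998754 68.03077844 70.89928615]
```

View pics/side8.png

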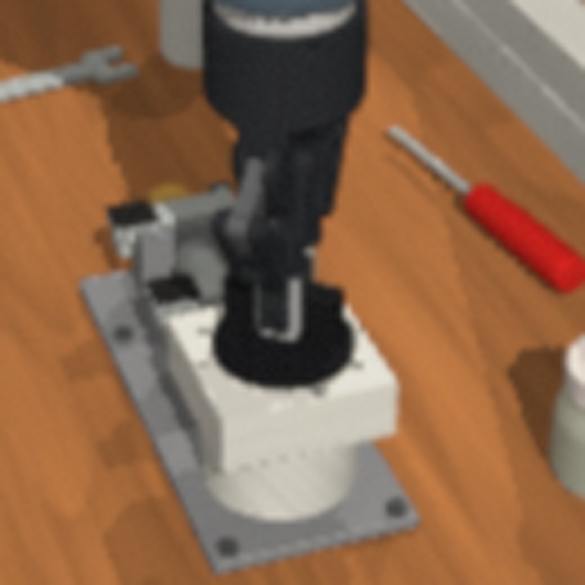

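View pics/top8.png

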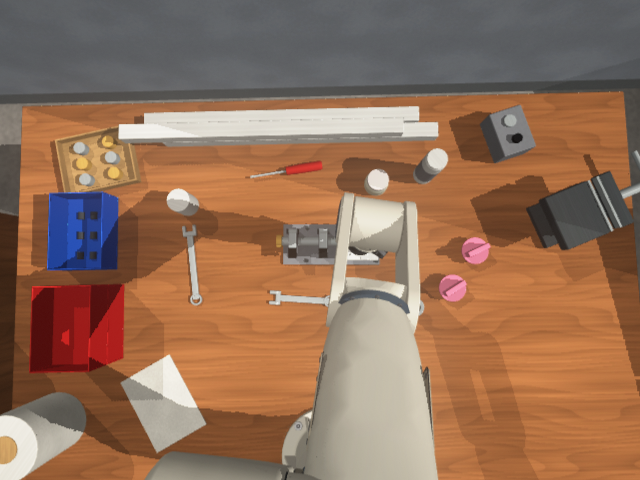

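```bash
python3 - <<'E'
from h import *
i=np.load("pics/side8.npz")["i"]; o=cv2.resize(i[215:285,290:370],None,fx=8,fy=8,interpolation=cv2.INTER_CUBIC)
o=cv2.convertScaleAbs(o,alpha=1.8,beta=25)
for a,c in((-41.3,(0,255,0)),(-1.5,(0,0,255))):
    r=np.radians(a);ex=np.array([np.cos(r),np.sin(r)]);ey=np.array([-ex[1],ex[0]])
    P=[np.r_[np.array([555.5,-92.5])+s*30*ex+t*7*ey,z] for z in(94,126) for s,t in((1,1),(1,-1),(-1,-1),(-1,1))]
    q=((proj("side",np.array(P))-[290,215])*8+4).astype(np.int32)
    cv2.polylines(o,[q[:4],q[4:]],True,c,1)
cv2.imwrite("pics/ov.png",o)
E
```

View pics/ov.png

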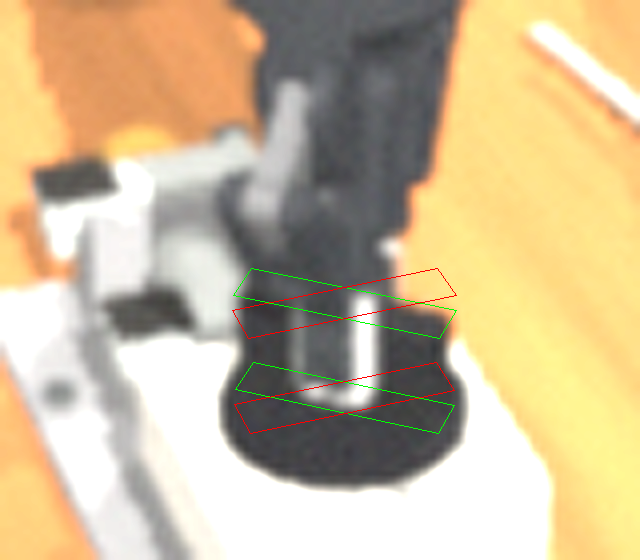

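The bar's right end at (448,315) matches the 40° outline (green), not the entry outline (red). The cap turned with the fingers, so I'm handing in.

```bash
python3 -c "
from rig import *
s=sense();print(s['clock'],s['eef_pos'],s['tcp_rot'],s['contact_force'],s['opening']);sign_off()"
```

```text
15.65 [556.75042207 -92.73267975 275.91530032] [3.13971074e+00 2.36189566e-03 8.49334836e-01] [-2.1793876   0.09230022  9.83491631] 0.1466775338313897
the job is handed in; nothing more can be done
```

I pressed both straps shut, then put the black cap fully down in the collar at its entry angle and turned it about 40° clockwise. I handed the job in at 15.65 s, still gripping the cap. The system gave no verdict.

**Last checks:**
- **Straps:** both pads lie flat, with their tops about 68 mm high in the top camera, which is the shut height.
- **Cap depth:** the top of the disc reads about 94 mm, so it rests on the collar, with about 9.8 N of gentle downward push.
- **Cap angle:** tool yaw is 48.7°, against 88.4° at entry. A projected outline of the bar at 40° matches the picture, so the cap turned with the fingers.
- **Grip:** the opening is unchanged at 0.15 of the stroke, with the grip set to 60 N.
- **Bystanders:** none looked moved in the last top view, but the arm hid the coupling and part of the small wrench.

**Disagreements:**
- The side-camera fits of the disc's centre differed from the arm's position by up to about 2 mm, because the fingers hid part of it. The cap still went in without resistance.
- One rough fit of the bar's angle, from a partly hidden view, gave nothing usable, so I relied on the outline check instead.
- I made one sideways move with the wrong sign after the first strap; it stayed in free air and touched nothing.

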